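# Nest the mixing cups in the garage cup rack

### The arm

A 6-joint arm with a two-finger parallel gripper is mounted at the origin on the work surface. World frame = base frame: x ahead of the robot, y to its left, z up, the work surface at z = 0. Lengths are in mm, angles in rad, forces in N, time in s.
With the tool pointing down it reaches from about 275 to 750 mm from the base axis. Payload 10.2 kg.
Tool frame: the origin (TCP) lies between the finger pads; the fingertips stand 25 mm ahead of it and the grasp point (between the pads) lies 6 mm ahead of it; z points along the fingers, y is the line along which they close (so a half turn about z gives the same grasp; the last joint's range is limited). The gripper opens to 85 mm and grips with 20 to 120 N. Pads are 22 mm wide; open, the fingers measure 114 mm over their backs; the gripper's body (76 mm by 85 mm) begins 54 mm behind the grasp point. The pads swing forward as they close: fully open they stand 13 mm farther back than shut.
Start: joints at [0.881, 0.313, 1.498, -0, 1.331, -0.223], TCP at [236.279, 468.832, 218.794] pointing down, gripper open.
Joint ranges: [-2.94, 2.94], [-0.97, 2.17], [0.19, 2.56], [-1.23, 4.37], [0.02, 3.11], [-2.88, 2.88]. Speed limits (rad/s): [2.39, 2.39, 3.01, 3.14, 3.14, 3.14].

### API

Orientations are given as a unit quaternion [w, x, y, z].
In Python, from rig import ctrl, eyes, finish_job gives the robot as it stands.
- The arm moves only by the tool step_arm, never from a script. Its argument "increments" is a list of rows, each an object of numbers: "dx", "dy", "dz": the shift along the tool's x, y, z in units of 25 mm (1.0 is 25 mm); "wx", "wy", "wz": the turn, a rotation vector about the tool's x, y, z in units of 6 degrees (1.0 is 6 degrees). A call has 1 to 5 rows; each row shifts and turns the commanded pose from where the row before left it, along the tool's axes as they then stand; what a row does not reach is not made up. A row lasts 1/10 s, in which the tool goes at most 50 mm and 8.59 degrees, less where a joint would pass 70% of its speed; a pose out of reach is approached as far as the arm can. A call is refused whole if a number of a shift passes 1 or a number of a turn 1, either way. A call with a gripper value outside its range is refused whole. "fingers" is the finger opening in mm, from 0 to 85.4, set as the call begins (left out, the last holds). The fingers move at their own pace and stop on an object; "squeeze" is the grip in N (left out, the last holds). Time passes only in rows, so rows that do not move let the fingers close. It gives the time, the measured TCP pose, the force, the opening and the grip force at its end, in the units of the state.
- ctrl.sense(): the state, without advancing time (a new reading comes with each control period).
- eyes.capture(name): name is "scene" or "top" or "wrist"; returns a dict with "frame" (384x512x3 uint8, blue, green, red), "fx", "fy", "cx", "cy" (pixels), "R" (3x3) and "t" (3): a world point X has camera coordinates R X + t; the wrist camera has in their place "tool_from_camera" (4x4, takes a point from camera to tool coordinates, whose origin is the TCP and whose axes are the flange's). Camera axes: x right, y down, z forward; pixel columns grow to the right and rows downward; lengths in mm; the calibration is good to about 2 mm. A picture is of the moment at which its call begins: read the wrist's pose just before it. There is no depth.
- finish_job(): hands the job in; it is judged then, once.
Trained networks look in the newest picture that a camera, given by its name, has taken for a name from the list of things; names that differ only in an ending like _2 or _b are one class to them, and where a whole thing is asked for, a point or a joint stands for the part that bears it (a point fixed in the world has none). Each returns a list of dicts, best first, with "p" (0 to 1); they miss things now and then, are a little off and sometimes report something else, mostly with a low value. They report only what shows in the picture. A call takes as long as a camera call. They do not tell look-alikes from the thing itself.
- eyes.cut_out(camera, label): "mask" (384x512 bool, what is visible of it).
- eyes.landmark_of(camera, label): "point" ([x, y, z] in mm, in the coordinates of the camera as it stood for that picture, good to about 4 mm: a listed point, or the origin of a listed thing).
The state is a dict: "time_s": time; "joints": joint angles; "dq": joint speeds; "tau": joint torques, N m; "eef_pos": TCP position; "ee_rot": TCP orientation; "force": force on the tool from outside, world axes, zero at the start; "wrist_torque": the same for the moment, N m; "grip_width": opening from 0.0 (shut) to 1.0 (fully open); "grip_force": force on a finger pad.
Only numpy, scipy, OpenCV 4.12 (cv2) and the standard library are available. Lean on these libraries where they do the work, as an engineer would, in place of code of your own. Each camera call takes 0.05 s, during which the arm holds its last target. There are 200 camera calls.

### The job

Put the three blue mixing cups away as one nested stack in the aluminium cup rack: bring the standing cup down to lie in the rack behind the other two with its mouth towards the red end plate (tipping it over is fine), and slide the cups along the rack into one another until they are all fully home and the stack has pushed the red end plate back to its stop. Press gently enough not to crack the cups (they stand up to 30 N), and leave the other things on the worktop alone.

Things in the scene. Friction and masses are not known exactly. Their poses are not given: they have to be found in the camera images.
- rack: Open-topped aluminium channel fixed to the worktop, 430 long, 100 wide, 50 high. Origin under its centre on the worktop; x runs along it from the open loading end (-215) to the end wall (+215), z up. Side walls 50 high, inner faces at y = +-45, from x = -180 on. Black rubber deck from x = -215 to -140, top at z = 16; then two steel runners, tops at z = 16, inner edges at y = +-10.
- rack_deck (a point): Point on top of the black deck, on the rack's centre line, 168 from the rack's centre towards the loading end (rack x = -168, z = 16).
- end_plate (a joint): Sliding red end plate across the channel, about 80 wide and 56 high, leaning to suit the mouth of a lying cup. Value in m: 0 is its position nearest the loading end, it grows away from the loading end, its stop is at 0.035. It moves with a steady drag of about 3 N and stays where it is left.
- plate_face (a point): Point on the centre line of the red plate's face, 47 above the worktop; moves with the plate (rack x = 158 + the joint value in mm).
- cup_a: Blue plastic tapered cup, 100 g (about 80-130), 80 tall; outer radius 15 at the bottom, 25 at 14 up, 38 at the rim; wall 3; inner floor 26 above the bottom, on which the next cup's bottom rests when home (2 slack all round). Origin: centre of the underside, z to the mouth. Lies nearest the red plate, mouth to the plate, axis rising 0.2 rad to the mouth.
- cup_b: The second cup, same kind and size, origin and axes. Lies on the runners behind cup_a, mouth towards cup_a's bottom with a small gap; slid on, it swallows cup_a.
- cup_c: The third cup, same kind, origin and axes; stands upright (mouth up) on the black deck at the loading end. Pushed near its rim towards the plate it topples about the edge of its bottom and lies on the runners behind cup_b.
- cup_a_rim (a point): Centre of cup_a's mouth, 80 from its origin along its z.
- cup_c_rim (a point): Centre of cup_c's mouth, 80 from its origin along its z.
- sprayer: Yellow trigger sprayer bottle, 76 diameter, 218 tall, standing; origin under it. Leave alone.
- grate: Round steel bucket grate, 240 diameter, 10 thick, lying flat; origin under its centre. Leave alone.
- mirror: Inspection mirror with chrome handle, 260 long, up to 18 high, lying flat; x runs from the handle to the mirror. Leave alone.
- clear_cup: Clear polycarbonate cup, 76 diameter, 100 tall, standing; origin under it. Leave alone.
There are look-alikes about, which are no part of the job. What is shaped like the cup_c but green or orange is not meant.

How it is judged (in metres and radians):
At the end, for the whole second after the job is handed in: Cups lie in the rack, cup_a in cup_b in cup_c (neighbouring bottoms under 30 mm apart, 26 is home; axes within 0.15 rad; cup_c within 0.45 rad of level, bottom within 20 mm of the centre line), rim centre of cup_a beyond rack x = 165 mm, plate within 1.5 mm of its stop, all at rest (value of joint end_plate above 0.0335 m and distance between cup_a and cup_b below 0.03 m and angle between the z axis of cup_a and the z axis of cup_b, either way round below 0.15 rad and distance between cup_b and cup_c below 0.03 m and angle between the z axis of cup_b and the z axis of cup_c, either way round below 0.15 rad and z of cup_a in the frame of cup_b above 0.02 m and z of cup_b in the frame of cup_c above 0.02 m and angle between cup_c's own z axis and vertical between 1.1 and 1.75 rad and x of cup_a_rim in the frame of rack above 0.165 m and y of cup_c in the frame of rack between -0.02 and 0.02 m and height (world z) of cup_c below 0.06 m and linear speed of each of cup_c, cup_a below 0.01 m/s); the robot touches nothing.
It fails at once if a cup is pressed with more than 30 N (contact force between the arm and cup_a above 30 N or contact force between the arm and cup_b above 30 N or contact force between the arm and cup_c above 30 N).
It fails at once if a bystander is moved by more than 15 mm (distance of any of sprayer, grate, mirror, clear_cup from where it was at the start of the episode above 0.015 m).
It also fails if it takes over 48 s, if anything falls off the work surface, if the arm or the gripper's body presses on something with over 40 N, if the wrist force passes 120 N, or if a joint passes its speed limit or range.

## Working session

There is one attempt and no reset: what is moved stays moved. The work goes in short steps, Python scripts to look and compute and a tool call to move; the robot and the scene stay as the last step left them, time stands still between calls to the robot, and variables do not carry over. Pictures are saved under pics/ and viewed, at most 10 in all, crops included, and the job is handed in when it is done.

Besides the shell and the picture viewer there is one more tool, called after "Call:" by a JSON object that holds its "op" and its "data". step_arm: Moves the arm, as the interface text tells. Its arguments: {"type":"object","properties":{"increments":{"type":"array"},"fingers":{"type":"number"},"squeeze":{"type":"number"}},"required":["increments"]}

```bash
mkdir -p pics
cat > h.py <<'E'
import numpy as np, cv2, json
from rig import ctrl, eyes, finish_job
def toworld(c,p): return np.array(c["R"]).T@(np.array(p)-np.array(c["t"]))
def proj(c,X):
    v=np.array(c["R"])@np.array(X)+np.array(c["t"]); return np.array([c["fx"]*v[0]/v[2]+c["cx"],c["fy"]*v[1]/v[2]+c["cy"]])
E
python3 - <<'E'
from h import *
ims=[]
for cam in ["scene","top"]:
    c=eyes.capture(cam); cv2.imwrite(f"pics/{cam}0.png",c["frame"]); 
    print(cam,toworld(c,[0,0,0]).round())
    for l in ["rack","rack_deck","plate_face","cup_a","cup_a_rim","cup_c_rim","sprayer","grate","mirror","clear_cup"]:
        r=eyes.landmark_of(cam,l)
        print(l,[(round(d["p"],2),toworld(c,d["point"]).round(0).tolist(),proj(c,toworld(c,d["point"])).round().tolist()) for d in r[:5]])
print(ctrl.sense()["time_s"], ctrl.sense()["ee_rot"])
E
```

```text
scene [ 969. -606. 1106.]
rack [(0.63, [511.0, 38.0, 2.0], [267.0, 187.0])]
rack_deck []
plate_face [(0.74, [559.0, -115.0, 51.0], [248.0, 224.0])]
cup_a [(0.94, [325.0, 114.0, 0.0], [232.0, 142.0]), (0.91, [321.0, 272.0, -0.0], [261.0, 112.0]), (0.89, [537.0, -27.0, 32.0], [261.0, 201.0]), (0.83, [502.0, 80.0, 35.0], [273.0, 169.0]), (0.76, [529.0, 335.0, -5.0], [326.0, 129.0])]
cup_a_rim [(0.75, [554.0, -98.0, 49.0], [250.0, 219.0])]
cup_c_rim [(0.96, [528.0, 334.0, 76.0], [329.0, 111.0]), (0.78, [324.0, 272.0, 80.0], [262.0, 94.0]), (0.66, [323.0, 112.0, 82.0], [230.0, 124.0]), (0.58, [457.0, 203.0, 99.0], [285.0, 121.0])]
sprayer [(0.65, [687.0, 374.0, 0.0], [377.0, 143.0]), (0.43, [468.0, 195.0, 17.0], [286.0, 143.0])]
grate [(0.57, [499.0, -482.0, -3.0], [136.0, 329.0])]
mirror [(0.98, [749.0, -157.0, 3.0], [298.0, 283.0])]
clear_cup [(0.79, [775.0, 88.0, -4.0], [356.0, 222.0])]
top [ 412.  -48. 1442.]
rack [(0.82, [518.0, 35.0, -1.0], [228.0, 206.0])]
rack_deck [(0.85, [465.0, 193.0, 20.0], [181.0, 220.0])]
plate_face [(0.72, [563.0, -117.0, 48.0], [273.0, 192.0]), (0.32, [519
[... 152 characters left out ...]
, -0.0], [159.0, 262.0]), (0.7, [531.0, 332.0, 2.0], [142.0, 200.0]), (0.63, [536.0, -31.0, 36.0], [247.0, 200.0])]
cup_a_rim [(0.89, [561.0, -104.0, 53.0], [269.0, 192.0])]
cup_c_rim [(0.8, [329.0, 271.0, 79.0], [152.0, 261.0]), (0.77, [530.0, 330.0, 81.0], [136.0, 198.0]), (0.76, [331.0, 114.0, 77.0], [201.0, 261.0]), (0.58, [464.0, 204.0, 96.0], [173.0, 219.0])]
sprayer [(0.61, [689.0, 375.0, 1.0], [132.0, 155.0])]
grate [(0.71, [562.0, -119.0, 45.0], [273.0, 193.0]), (0.4, [691.0, 376.0, -1.0], [132.0, 154.0])]
mirror [(0.61, [748.0, -159.0, -0.0], [285.0, 142.0])]
clear_cup [(0.82, [777.0, 89.0, 3.0], [214.0, 132.0])]
1.1 [-5.62546976e-06  2.31277604e-01  9.72887799e-01  1.55384779e-05]
```

View pics/scene0.png

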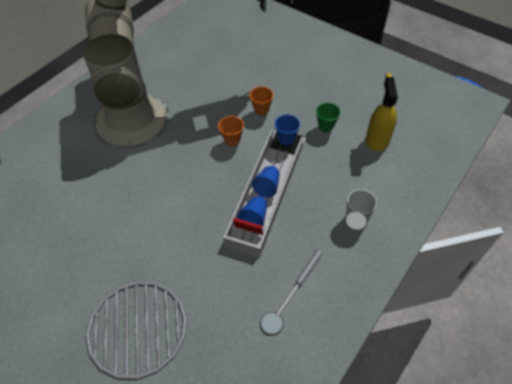

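View pics/top0.png

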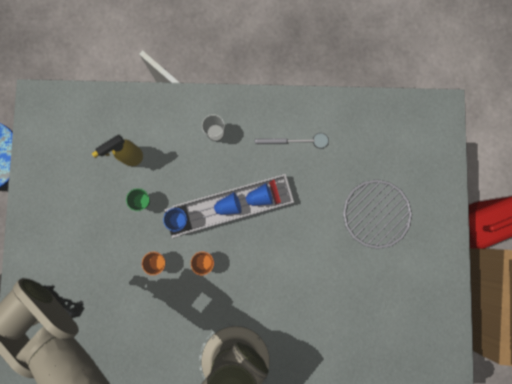

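The top view shows cup_c at (176,219) on the deck, cups b and a at (228,205) and (260,195), and the plate at (276,191). The orange and green look-alikes stand well to the side. The scene view agrees.

```bash
cat >> h.py <<'E'
from scipy.spatial.transform import Rotation as Ro
try: RK=json.load(open("rack.json"))
except Exception: RK=None
def rackpt(x,y,z):
    o=np.array(RK[:2]); a=RK[2]; u=np.array([np.cos(a),np.sin(a)]); v=np.array([-u[1],u[0]])
    return np.r_[o+x*u+y*v,z]
def torack(p):
    d=np.array(p[:2])-RK[:2]; a=RK[2]; return np.array([d@[np.cos(a),np.sin(a)],d@[-np.sin(a),np.cos(a)],p[2]])
def plan(x,y,z,tilt=0):
    "increments (units) from here to TCP at rack x,y,z, tool x = -rack x, fingertip tilted forward"
    s=ctrl.sense(); q=s["ee_rot"]; R=Ro.from_quat([q[1],q[2],q[3],q[0]])
    a=RK[2]; ux=-np.array([np.cos(a),np.sin(a),0]); T=np.c_[ux,np.cross([0,0,-1],ux),[0,0,-1]]
    T=Ro.from_matrix(T)*Ro.from_rotvec([0,-tilt,0])
    print("t",s["time_s"],"tcp rack",torack(s["eef_pos"]).round(1),"F",np.round(s["force"],1))
    print("shift",(R.inv().apply(rackpt(x,y,z)-np.array(s["eef_pos"]))/25).round(2),"turn",(np.degrees((R.inv()*T).as_rotvec())/6).round(2))
E
python3 - <<'E'
from h import *
import h
from scipy.optimize import least_squares
pts=[((0,0),(511,38)),((0,0),(518,35)),((-168,0),(465,193)),((158,0),(559,-115)),((158,0),(563,-117))]
f=lambda p:np.ravel([np.array(p[:2])+x*np.array([np.cos(p[2]),np.sin(p[2])])-w for (x,_),w in pts])
r=least_squares(f,[515,37,-1.27]); print(r.x,r.fun.round(1)); json.dump(list(r.x),open("rack.json","w")); h.RK=list(r.x)
for n,p in dict(c=(461,203,15),crim=(464,204,96),crim2=(457,203,99),b=(502,80,35),a=(537,-27,32),a2=(536,-31,36),arim=(554,-98,49),arim2=(561,-104,53),green=(530,332,0),or1=(324,270,0)).items(): print(n,torack(p).round(1))
plan(-260,0,103)
E
```

```text
[514.43708966  35.07315694  -1.27024772] [ 3.4 -2.9 -3.6  0.1 -0.3  2.5  2.2 -0.8 -1.8  1.2]
c [-176.2   -1.3   15. ]
crim [-176.3    1.8   96. ]
crim2 [-177.4   -5.1   99. ]
b [-46.6   1.4  35. ]
a [66.   3.2 32. ]
a2 [69.5  1.  36. ]
arim [138.8  -1.6  49. ]
arim2 [146.6   3.3  53. ]
green [-279.   102.8    0. ]
or1 [-280.8 -112.4    0. ]
t 1.1 tcp rack [-496.7 -137.3  218.8] F [ 0.3  0.3 -0.3]
shift [-10.52  -3.     4.63] turn [ 0.   -0.    7.67]
```

Call:
{"op": "step_arm", "data": {"increments": [{"wz": 1},{"wz": 1},{"wz": 1},{"wz": 1},{"wz": 1}], "fingers": 0}}

```text
invalid input at $.increments[0]: expected keys dx, dy, dz, wx, wy, wz
```

Call:
{"op": "step_arm", "data": {"increments": [{"wz": 0.9},{"wz": 0.9},{"wz": 0.87},{"dx": -1,"dy": 0.6},{"dx": -1,"dy": 0.6}]}}

```text
invalid input at $.increments[0]: expected keys dx, dy, dz, wx, wy, wz
```

Call:
{"op": "step_arm", "data": {"increments": [{"dx": -1,"dy": 0.6},{"dx": -1,"dy": 0.6},{"dx": -1,"dy": 0.6},{"dx": -1,"dy": 0.6},{"dx": -1,"dy": 0.6}]}}

```text
invalid input at $.increments[0]: expected keys dx, dy, dz, wx, wy, wz
```

Call:
{"op": "step_arm", "data": {"increments": [{"dx": -1,"dy": 0.6},{"dx": -1,"dy": 0.6},{"dx": -0.5,"dz": 0.5},{"dz": 1},{"dz": 0.7}]}}

```text
invalid input at $.increments[0]: expected keys dx, dy, dz, wx, wy, wz
```

Run:
```python
from h import *
plan(-235,0,103)
c=eyes.capture("top")
for l in ["cup_c_rim","rack_deck"]:
    print(l,[(round(d["p"],2),torack(toworld(c,d["point"])).round().tolist()) for d in eyes.landmark_of("top",l)])
```

```text
t 1.1 tcp rack [-496.7 -137.3  218.8] F [ 0.3  0.3 -0.3]
shift [-11.22  -3.72   4.63] turn [ 0.   -0.    7.67]
cup_c_rim [(0.78, [-277.0, 102.0, 79.0]), (0.76, [-280.0, -108.0, 81.0]), (0.75, [-132.0, -151.0, 82.0]), (0.73, [-178.0, 1.0, 95.0])]
rack_deck [(0.74, [-166.0, 1.0, 19.0])]
```

All six keys are needed in each row.

Call:
{"op": "step_arm", "data": {"increments": [{"dx": 0,"dy": 0,"dz": 0,"wx": 0,"wy": 0,"wz": 1},{"dx": 0,"dy": 0,"dz": 0,"wx": 0,"wy": 0,"wz": 1},{"dx": 0,"dy": 0,"dz": 0,"wx": 0,"wy": 0,"wz": 1},{"dx": 0,"dy": 0,"dz": 0,"wx": 0,"wy": 0,"wz": 1},{"dx": 0,"dy": 0,"dz": 0,"wx": 0,"wy": 0,"wz": 1}], "fingers": 0}}

```text
time_s: 1.75
eef_pos: [236.3, 468.8, 218.8]
ee_rot: [-0.0, 0.477, 0.879, -0.0]
force: [0.2, -0.1, 0.1]
grip_width: 0.145
grip_force: 0.0
```

Call:
{"op": "step_arm", "data": {"increments": [{"dx": 0,"dy": 0,"dz": 0,"wx": 0,"wy": 0,"wz": 0.9},{"dx": 0,"dy": 0,"dz": 0,"wx": 0,"wy": 0,"wz": 0.9},{"dx": 0,"dy": 0,"dz": 0,"wx": 0,"wy": 0,"wz": 0.87},{"dx": -1,"dy": 0.6,"dz": 0,"wx": 0,"wy": 0,"wz": 0},{"dx": -1,"dy": 0.6,"dz": 0,"wx": 0,"wy": 0,"wz": 0}]}}

```text
time_s: 2.25
eef_pos: [279.9, 429.6, 218.8]
ee_rot: [0.0, 0.593, 0.806, 0.0]
force: [-0.3, -0.4, -0.1]
grip_width: 0.003
grip_force: 0.0
```

Call:
{"op": "step_arm", "data": {"increments": [{"dx": -1,"dy": 0.6,"dz": 0,"wx": 0,"wy": 0,"wz": 0},{"dx": -1,"dy": 0.6,"dz": 0,"wx": 0,"wy": 0,"wz": 0},{"dx": -1,"dy": 0.6,"dz": 0,"wx": 0,"wy": 0,"wz": 0},{"dx": -1,"dy": 0.6,"dz": 0,"wx": 0,"wy": 0,"wz": 0},{"dx": -1,"dy": 0.6,"dz": 0,"wx": 0,"wy": 0,"wz": 0}]}}

```text
time_s: 2.75
eef_pos: [389.2, 331.9, 218.9]
ee_rot: [0.0, 0.593, 0.805, 0.0]
force: [-1.0, 0.4, -0.6]
grip_width: 0.002
grip_force: 0.0
```

Call:
{"op": "step_arm", "data": {"increments": [{"dx": -1,"dy": 0.6,"dz": 0,"wx": 0,"wy": 0,"wz": 0},{"dx": -1,"dy": 0.6,"dz": 0,"wx": 0,"wy": 0,"wz": 0},{"dx": -0.5,"dy": 0,"dz": 0.5,"wx": 0,"wy": 0,"wz": 0},{"dx": 0,"dy": 0,"dz": 1,"wx": 0,"wy": 0,"wz": 0},{"dx": 0,"dy": 0,"dz": 0.7,"wx": 0,"wy": 0,"wz": 0}]}}

```text
time_s: 3.25
eef_pos: [435.5, 281.4, 162.6]
ee_rot: [-0.0, 0.594, 0.805, -0.0]
force: [-0.7, -0.1, -0.4]
grip_width: 0.001
grip_force: 0.0
```

Run:
```python
from h import *
plan(-235,0,103); print(ctrl.sense()["grip_width"])
```

```text
t 3.25 tcp rack [-258.7   -2.4  162.6] F [-0.7 -0.1 -0.4]
shift [-0.95  0.1   2.38] turn [-0.01  0.   -0.01]
0.0005236016144408951
```

Call:
{"op": "step_arm", "data": {"increments": [{"dx": 0,"dy": 0.1,"dz": 0.8,"wx": 0,"wy": 0,"wz": 0},{"dx": 0,"dy": 0,"dz": 0.8,"wx": 0,"wy": 0,"wz": 0},{"dx": 0,"dy": 0,"dz": 0.8,"wx": 0,"wy": 0,"wz": 0},{"dx": -0.5,"dy": 0,"dz": 0,"wx": 0,"wy": 0,"wz": 0},{"dx": -0.4,"dy": 0,"dz": 0,"wx": 0,"wy": 0,"wz": 0}]}}

```text
time_s: 3.75
eef_pos: [445.1, 260.4, 104.3]
ee_rot: [0.0, 0.593, 0.805, 0.0]
force: [0.2, -0.1, 0.4]
grip_width: 0.002
grip_force: 0.0
```

Call:
{"op": "step_arm", "data": {"increments": [{"dx": -0.2,"dy": 0,"dz": 0,"wx": 0,"wy": 0,"wz": 0},{"dx": -0.2,"dy": 0,"dz": 0,"wx": 0,"wy": 0,"wz": 0},{"dx": -0.2,"dy": 0,"dz": 0,"wx": 0,"wy": 0,"wz": 0},{"dx": -0.2,"dy": 0,"dz": 0,"wx": 0,"wy": 0,"wz": 0},{"dx": -0.2,"dy": 0,"dz": 0,"wx": 0,"wy": 0,"wz": 0}]}}

```text
time_s: 4.25
eef_pos: [452.2, 237.0, 104.0]
ee_rot: [0.0, 0.593, 0.805, 0.0]
force: [-0.1, 1.4, 0.4]
grip_width: -0.003
grip_force: 0.0
```

Run:
```python
from h import *
plan(-190,0,103)
ims=[]
for n in ["scene","top"]:
    f=eyes.capture(n)["frame"]; y,x=(90,220) if n=="scene" else (170,130)
    ims.append(cv2.resize(f[y:y+75,x:x+100],(400,300),interpolation=cv2.INTER_CUBIC))
cv2.imwrite("pics/p1.png",np.hstack(ims))
```

```text
t 4.25 tcp rack [-211.4    0.3  104. ] F [-0.1  1.4  0.4]
shift [-0.85 -0.01  0.04] turn [0. 0. 0.]
```

View pics/p1.png

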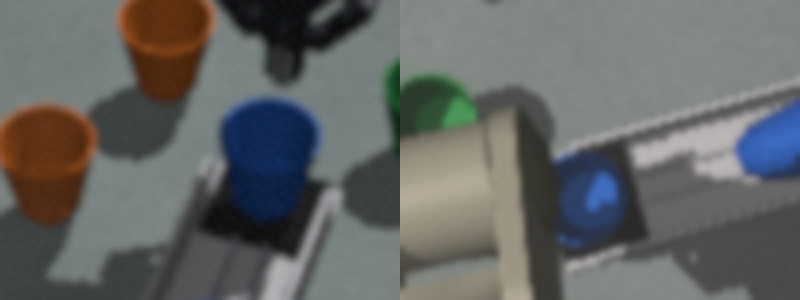

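The picture shows cup_c at (270,150) of the left crop, still upright or only slightly tilted. The shut fingers are just behind it at (283,75). I keep pushing slowly.

Call:
{"op": "step_arm", "data": {"increments": [{"dx": -0.2,"dy": 0,"dz": 0,"wx": 0,"wy": 0,"wz": 0},{"dx": -0.2,"dy": 0,"dz": 0,"wx": 0,"wy": 0,"wz": 0},{"dx": -0.2,"dy": 0,"dz": 0,"wx": 0,"wy": 0,"wz": 0},{"dx": -0.2,"dy": 0,"dz": 0,"wx": 0,"wy": 0,"wz": 0},{"dx": -0.2,"dy": 0,"dz": 0,"wx": 0,"wy": 0,"wz": 0}]}}

```text
time_s: 4.85
eef_pos: [459.6, 213.0, 103.8]
ee_rot: [-0.0, 0.593, 0.805, -0.0]
force: [-0.1, 0.8, -0.4]
grip_width: -0.002
grip_force: 0.0
```

```bash
cat > look.py <<'E'
from h import *
import sys
c=eyes.capture("scene"); 
for l in ["cup_c","cup_c_rim","plate_face"]:
    print(l,[(round(d["p"],2),torack(toworld(c,d["point"])).round().tolist()) for d in eyes.landmark_of("scene",l) if abs(torack(toworld(c,d["point"]))[1])<60])
f=c["frame"]; cv2.imwrite("pics/%s.png"%sys.argv[1],cv2.resize(f[90:240,210:350],(560,600),interpolation=cv2.INTER_CUBIC))
plan(*map(float,sys.argv[2:]))
E
python3 look.py p2 -150 0 103
```

```text
cup_c [(0.96, [-173.0, 1.0, 15.0]), (0.78, [64.0, 1.0, 31.0]), (0.53, [-5.0, 3.0, -5.0]), (0.24, [-164.0, 3.0, 17.0])]
cup_c_rim [(0.61, [-175.0, -5.0, 97.0])]
plate_face [(0.55, [156.0, -4.0, 46.0])]
t 5.05 tcp rack [-186.6    0.3  103.8] F [-0.3  0.1  0.6]
shift [-1.46 -0.01  0.03] turn [-0. -0. -0.]
```

View pics/p2.png

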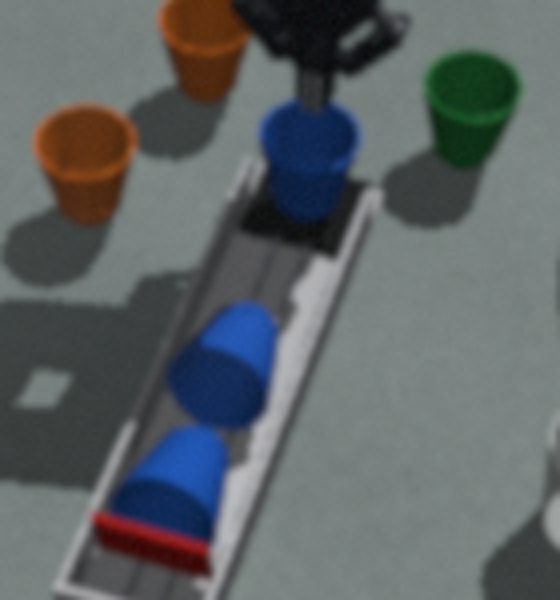

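The picture shows cup_c still upright at (308,160) with the finger at (312,90). I'm projecting the fingertip to see where it really is relative to the rim.

Run:
```python
from h import *
c=eyes.capture("scene")
def pp(n,X): print(n,((proj(c,X)-[210,90])*4).round())
pp("tip79",rackpt(-186.6,0,79)); pp("tcp104",rackpt(-186.6,0,104)); pp("tip at-198",rackpt(-197,0,79))
for x in (-212,-174,-136): pp("rim%d"%x,rackpt(x,0,96))
pp("bottom",rackpt(-174,0,16)); pp("tip110",rackpt(-186.6,0,110))
w=eyes.capture("wrist"); cv2.imwrite("pics/w1.png",w["frame"])
```

```text
tip79 [310. 137.]
tcp104 [311. 113.]
tip at-198 [314. 127.]
rim-212 [321.  97.]
rim-174 [305. 133.]
rim-136 [290. 170.]
bottom [301. 206.]
tip110 [311. 108.]
```

View pics/w1.png

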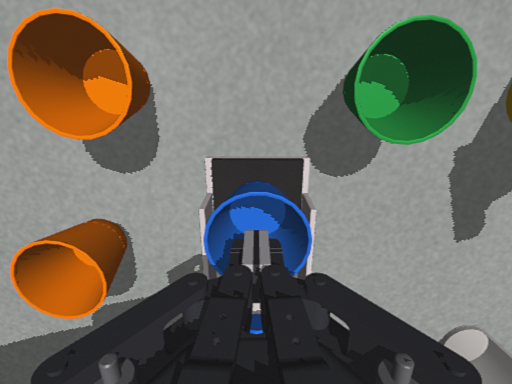

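The wrist view shows the fingertips at (257,232), over or inside the mouth (rim ellipse about 205–312 by 192–290). I'm projecting the tool points to check the tip height.

Run:
```python
from h import *
w=eyes.capture("wrist"); M=np.linalg.inv(w["tool_from_camera"])
print(np.array(w["tool_from_camera"]).round(2).tolist())
P=lambda X:(lambda v:np.array([w["fx"]*v[0]/v[2]+w["cx"],w["fy"]*v[1]/v[2]+w["cy"]]).round())((M@np.r_[X,1])[:3])
for z in (-25,0,6,25): print(z,P([0,0,z]),P([11,0,z]))
s=ctrl.sense(); q=s["ee_rot"];R=Ro.from_quat([q[1],q[2],q[3],q[0]])
for x in (-212,-136): print("rim",x,P(R.inv().apply(rackpt(x,0,96)-np.array(s["eef_pos"]))))
print("base",P(R.inv().apply(rackpt(-174,0,16)-np.array(s["eef_pos"]))))
for d in eyes.landmark_of("wrist","cup_c_rim")+eyes.landmark_of("wrist","cup_c")+eyes.landmark_of("wrist","rack_deck"):
    v=(np.array(w["tool_from_camera"])@np.r_[d["point"],1])[:3]; print(round(d["p"],2),torack(R.apply(v)+s["eef_pos"]).round())
```

```text
[[0.0, -0.95, -0.32, 84.43], [1.0, 0.0, -0.0, 0.6], [0.0, -0.32, 0.95, -154.38], [0.0, 0.0, 0.0, 1.0]]
-25 [255. 256.] [255. 239.]
0 [255. 235.] [255. 219.]
6 [255. 230.] [255. 215.]
25 [255. 218.] [255. 204.]
rim -212 [255. 194.]
rim -136 [255. 291.]
base [255. 202.]
0.83 [-174.    0.   99.]
0.79 [-126. -159.   77.]
0.74 [-281.   99.   78.]
0.7 [-280. -117.   76.]
0.52 [-53.   4.  35.]
0.89 [-127. -157.   -4.]
0.77 [-283.  100.   -3.]
0.6 [-278. -117.    0.]
0.59 [-52.  -1.  38.]
0.56 [-178.    4.   22.]
```

Run:
```python
import cv2
f=cv2.imread("pics/w1.png")[180:310,190:325]; cv2.imwrite("pics/w1c.png",cv2.resize(f,(540,520),interpolation=cv2.INTER_CUBIC))
```

```text
(no output)
```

View pics/w1c.png

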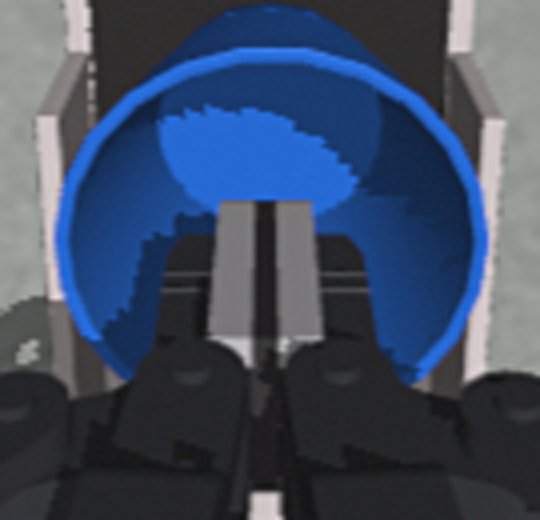

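The crop shows the pad tips end at image row 230. That puts them at about tool z = 0, just above the rim, so they passed over the cup without touching. I'll back off, go about 22 mm lower and push again.

Call:
{"op": "step_arm", "data": {"increments": [{"dx": 0,"dy": 0,"dz": -0.8,"wx": 0,"wy": 0,"wz": 0},{"dx": 0.6,"dy": 0,"dz": -0.2,"wx": 0,"wy": 0,"wz": 0},{"dx": 0.8,"dy": 0,"dz": 0,"wx": 0,"wy": 0,"wz": 0},{"dx": 0.8,"dy": 0,"dz": 0,"wx": 0,"wy": 0,"wz": 0},{"dx": 0.2,"dy": 0,"dz": 0,"wx": 0,"wy": 0,"wz": 0}]}}

```text
time_s: 5.85
eef_pos: [441.1, 272.1, 128.8]
ee_rot: [-0.0, 0.592, 0.806, 0.0]
force: [-0.4, -0.6, 0.2]
grip_width: -0.001
grip_force: 0.0
```

Call:
{"op": "step_arm", "data": {"increments": [{"dx": 0,"dy": 0,"dz": 1,"wx": 0,"wy": 0,"wz": 0},{"dx": 0,"dy": 0,"dz": 0.9,"wx": 0,"wy": 0,"wz": 0},{"dx": -0.3,"dy": 0,"dz": 0,"wx": 0,"wy": 0,"wz": 0},{"dx": -0.2,"dy": 0,"dz": 0,"wx": 0,"wy": 0,"wz": 0},{"dx": -0.2,"dy": 0,"dz": 0,"wx": 0,"wy": 0,"wz": 0}]}}

```text
time_s: 6.35
eef_pos: [447.8, 253.4, 82.5]
ee_rot: [0.001, 0.593, 0.805, 0.001]
force: [-0.9, 0.1, -0.2]
grip_width: 0.002
grip_force: 0.0
```

Call:
{"op": "step_arm", "data": {"increments": [{"dx": -0.2,"dy": 0,"dz": 0,"wx": 0,"wy": 0,"wz": 0},{"dx": -0.2,"dy": 0,"dz": 0,"wx": 0,"wy": 0,"wz": 0},{"dx": -0.2,"dy": 0,"dz": 0,"wx": 0,"wy": 0,"wz": 0},{"dx": -0.2,"dy": 0,"dz": 0,"wx": 0,"wy": 0,"wz": 0},{"dx": -0.2,"dy": 0,"dz": 0,"wx": 0,"wy": 0,"wz": 0}]}}

```text
time_s: 6.85
eef_pos: [458.2, 233.7, 87.5]
ee_rot: [0.003, 0.593, 0.805, 0.007]
force: [-7.0, 19.5, 51.3]
grip_width: 0.003
grip_force: 25.4
```

```bash
python3 look.py p3 -150 0 80
```

```text
cup_c [(0.84, [-176.0, 1.0, 15.0]), (0.82, [65.0, -0.0, 35.0]), (0.79, [-46.0, 3.0, 34.0]), (0.41, [-161.0, 1.0, 95.0])]
cup_c_rim [(0.86, [-163.0, 1.0, 98.0])]
plate_face [(0.74, [155.0, -4.0, 49.0])]
t 7.05 tcp rack [-206.1    5.3   87.8] F [-6.2 16.1 42.4]
shift [-2.25 -0.22  0.3 ] turn [ 0.15 -0.03 -0.  ]
```

Run:
```python
from h import *
w=eyes.capture("wrist")["frame"]; s=cv2.imread("pics/p3.png")
cv2.imwrite("pics/p3b.png",np.hstack([cv2.resize(s,(400,428))[:384],cv2.resize(w[90:346,120:390],(400,384))]))
x=ctrl.sense(); print(x["force"],x["tau"],x["grip_width"],x["grip_force"])
```

```text
[-6.19874171 16.46050071 43.19108084] [-8.81022513e+00 -2.11150789e+01 -8.98470819e+00 -3.31937537e+00
 -2.89147384e-01 -6.01560765e-03] 0.0005612744198458792 21.114862742833793
```

View pics/p3b.png

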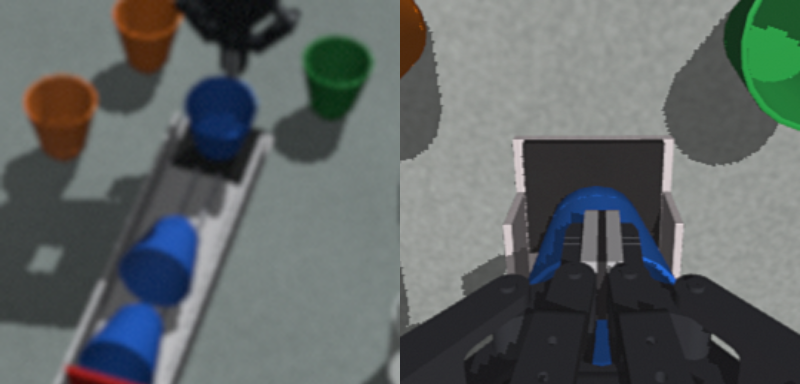

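The pictures show cup_c tilted a few degrees. As it tips, its back rim rises and jams under the black finger body. I'll back off gently to let it stand again, then push from inside the mouth, where nothing rises against the fingers.

Call:
{"op": "step_arm", "data": {"increments": [{"dx": 0.1,"dy": 0,"dz": -0.2,"wx": 0,"wy": 0,"wz": 0},{"dx": 0.2,"dy": 0,"dz": -0.1,"wx": 0,"wy": 0,"wz": 0},{"dx": 0.2,"dy": 0,"dz": 0,"wx": 0,"wy": 0,"wz": 0},{"dx": 0.2,"dy": 0,"dz": 0,"wx": 0,"wy": 0,"wz": 0},{"dx": 0.2,"dy": 0,"dz": 0,"wx": 0,"wy": 0,"wz": 0}]}}

```text
time_s: 7.6
eef_pos: [447.2, 251.9, 88.3]
ee_rot: [-0.0, 0.593, 0.805, -0.0]
force: [0.1, -0.4, -0.9]
grip_width: -0.001
grip_force: 0.0
```

Call:
{"op": "step_arm", "data": {"increments": [{"dx": 0.4,"dy": 0,"dz": 0,"wx": 0,"wy": 0,"wz": 0},{"dx": 0.5,"dy": 0,"dz": 0,"wx": 0,"wy": 0,"wz": 0},{"dx": 0,"dy": 0,"dz": -1,"wx": 0,"wy": 0,"wz": 0},{"dx": 0,"dy": 0,"dz": -0.7,"wx": 0,"wy": 0,"wz": 0},{"dx": 0,"dy": 0,"dz": 0,"wx": 0,"wy": 0,"wz": 0}]}}

```text
time_s: 8.1
eef_pos: [441.7, 274.4, 133.2]
ee_rot: [0.001, 0.593, 0.805, 0.002]
force: [-0.2, 0.1, -0.9]
grip_width: -0.0
grip_force: 0.0
```

```bash
python3 look.py p4 -170 0 130
python3 - <<'E'
from h import *
s=ctrl.sense(); q=s["ee_rot"];R=Ro.from_quat([q[1],q[2],q[3],q[0]])
w=eyes.capture("wrist"); cv2.imwrite("pics/w2.png",w["frame"])
for l in ("cup_c_rim","cup_c"):
  for d in eyes.landmark_of("wrist",l):
    v=(np.array(w["tool_from_camera"])@np.r_[d["point"],1])[:3]; print(l,round(d["p"],2),torack(R.apply(v)+s["eef_pos"]).round())
E
```

```text
cup_c [(0.85, [-172.0, 1.0, 13.0]), (0.82, [-43.0, 2.0, 36.0]), (0.8, [66.0, 2.0, 35.0])]
cup_c_rim [(0.91, [-177.0, -3.0, 95.0]), (0.25, [-167.0, 3.0, 16.0])]
plate_face [(0.79, [153.0, -3.0, 49.0])]
t 8.3 tcp rack [-249.4   -0.3  130.2] F [0.2 0.4 0.5]
shift [-3.18  0.01  0.01] turn [-0.02  0.    0.  ]
cup_c_rim 0.7 [-128. -156.   75.]
cup_c_rim 0.7 [-285. -117.   76.]
cup_c_rim 0.68 [-283.  101.   80.]
cup_c 0.98 [-279. -118.    0.]
cup_c 0.91 [-280.  100.   -4.]
cup_c 0.87 [-177.    4.   21.]
cup_c 0.59 [-127. -155.   -1.]
```

Call:
{"op": "step_arm", "data": {"increments": [{"dx": -1,"dy": 0,"dz": 0,"wx": 0,"wy": 0,"wz": 0},{"dx": -1,"dy": 0,"dz": 0,"wx": 0,"wy": 0,"wz": 0},{"dx": -1,"dy": 0,"dz": 0,"wx": 0,"wy": 0,"wz": 0},{"dx": 0,"dy": 0,"dz": 0.5,"wx": 0,"wy": 0,"wz": 0},{"dx": 0,"dy": 0,"dz": 0.4,"wx": 0,"wy": 0,"wz": 0}]}}

```text
time_s: 8.95
eef_pos: [462.9, 201.5, 107.6]
ee_rot: [-0.0, 0.594, 0.805, -0.0]
force: [-0.8, -0.0, -0.2]
grip_width: -0.0
grip_force: 0.0
```

Call:
{"op": "step_arm", "data": {"increments": [{"dx": 0,"dy": 0,"dz": 0.2,"wx": 0,"wy": 0,"wz": 0},{"dx": 0,"dy": 0,"dz": 0.2,"wx": 0,"wy": 0,"wz": 0},{"dx": 0,"dy": 0,"dz": 0.2,"wx": 0,"wy": 0,"wz": 0},{"dx": 0,"dy": 0,"dz": 0.2,"wx": 0,"wy": 0,"wz": 0},{"dx": -0.1,"dy": 0,"dz": 0,"wx": 0,"wy": 0,"wz": 0}]}}

```text
time_s: 9.45
eef_pos: [463.5, 199.4, 88.2]
ee_rot: [-0.0, 0.593, 0.805, -0.0]
force: [0.2, 0.1, 0.8]
grip_width: 0.001
grip_force: 0.0
```

```bash
python3 look.py p5 -150 0 88
```

```text
cup_c [(0.8, [67.0, -1.0, 34.0]), (0.75, [-45.0, 2.0, 33.0]), (0.58, [-175.0, -2.0, 15.0])]
cup_c_rim [(0.69, [-177.0, -1.0, 99.0]), (0.69, [-178.0, 3.0, 14.0])]
plate_face [(0.54, [155.0, -3.0, 48.0])]
t 9.65 tcp rack [-171.6    0.5   89. ] F [-0.1 -0.6 -0.3]
shift [-0.86 -0.02  0.04] turn [0. 0. 0.]
```

No contact force, so the fingers are inside the mouth. Next I push forward.

Call:
{"op": "step_arm", "data": {"increments": [{"dx": -0.3,"dy": 0,"dz": 0,"wx": 0,"wy": 0,"wz": 0},{"dx": -0.3,"dy": 0,"dz": 0,"wx": 0,"wy": 0,"wz": 0},{"dx": -0.2,"dy": 0,"dz": 0,"wx": 0,"wy": 0,"wz": 0},{"dx": -0.2,"dy": 0,"dz": 0,"wx": 0,"wy": 0,"wz": 0},{"dx": -0.2,"dy": 0,"dz": 0,"wx": 0,"wy": 0,"wz": 0}]}}

```text
time_s: 10.15
eef_pos: [472.9, 170.0, 88.8]
ee_rot: [-0.0, 0.593, 0.805, -0.0]
force: [0.6, 0.0, 0.1]
grip_width: 0.001
grip_force: 0.0
```

Call:
{"op": "step_arm", "data": {"increments": [{"dx": -0.2,"dy": 0,"dz": 0,"wx": 0,"wy": 0,"wz": 0},{"dx": -0.2,"dy": 0,"dz": 0,"wx": 0,"wy": 0,"wz": 0},{"dx": 0,"dy": 0,"dz": 0,"wx": 0,"wy": 0,"wz": 0}]}}

```text
time_s: 10.45
eef_pos: [476.0, 160.4, 88.8]
ee_rot: [0.0, 0.593, 0.805, 0.0]
force: [0.1, 0.4, -0.1]
grip_width: -0.004
grip_force: 0.0
```

```bash
python3 look.py p6 -120 0 95
```

```text
cup_c [(0.89, [-44.0, 1.0, 34.0]), (0.82, [-176.0, -1.0, 16.0]), (0.55, [66.0, 2.0, 34.0])]
cup_c_rim [(0.81, [-177.0, -0.0, 96.0])]
plate_face []
t 10.65 tcp rack [-131.9    0.3   88.8] F [0.3 1.1 0. ]
shift [-0.47 -0.01 -0.25] turn [ 0. -0.  0.]
```

The fingers passed over the cup again with no contact. All the evidence (wrist view, scene view, jam at TCP z = 82–87) now puts the shut tips about 14 mm behind the TCP. I'll return over the mouth and go down to TCP z ≈ 70.

Call:
{"op": "step_arm", "data": {"increments": [{"dx": 0,"dy": 0,"dz": -0.4,"wx": 0,"wy": 0,"wz": 0},{"dx": 0.8,"dy": 0,"dz": 0,"wx": 0,"wy": 0,"wz": 0},{"dx": 0.8,"dy": 0,"dz": 0,"wx": 0,"wy": 0,"wz": 0},{"dx": 0,"dy": 0,"dz": 0.4,"wx": 0,"wy": 0,"wz": 0},{"dx": 0,"dy": 0,"dz": 0.15,"wx": 0,"wy": 0,"wz": 0}]}}

```text
time_s: 11.15
eef_pos: [463.6, 199.1, 84.4]
ee_rot: [-0.0, 0.593, 0.805, -0.0]
force: [1.0, 0.4, -0.9]
grip_width: -0.004
grip_force: 0.0
```

Call:
{"op": "step_arm", "data": {"increments": [{"dx": 0,"dy": 0,"dz": 0.15,"wx": 0,"wy": 0,"wz": 0},{"dx": 0,"dy": 0,"dz": 0.15,"wx": 0,"wy": 0,"wz": 0}]}}

```text
time_s: 11.35
eef_pos: [464.1, 198.6, 77.2]
ee_rot: [-0.0, 0.593, 0.805, -0.0]
force: [0.0, -0.2, -0.6]
grip_width: 0.002
grip_force: 0.0
```

Run:
```python
from h import *
plan(-150,0,70)
w=eyes.capture("wrist")["frame"]; s=eyes.capture("scene")["frame"]
cv2.imwrite("pics/p7.png",np.hstack([cv2.resize(s[90:186,230:330],(400,384),interpolation=cv2.INTER_CUBIC),cv2.resize(w[130:330,160:360],(384,384),interpolation=cv2.INTER_CUBIC)]))
```

```text
t 11.35 tcp rack [-171.1    0.4   77.2] F [ 0.  -0.2 -0.6]
shift [-0.84 -0.01  0.29] turn [-0.  0. -0.]
```

View pics/p7.png

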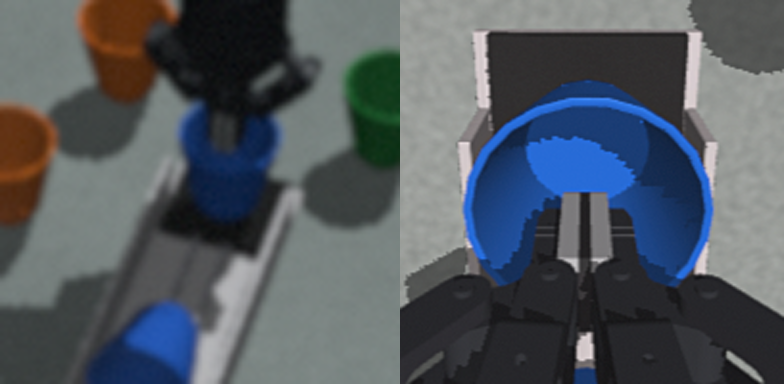

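Now the tips are inside the mouth: left crop tip at (225,150), below the back rim. I'll go slightly lower, then push forward.

Call:
{"op": "step_arm", "data": {"increments": [{"dx": 0,"dy": 0,"dz": 0.2,"wx": 0,"wy": 0,"wz": 0},{"dx": -0.3,"dy": 0,"dz": 0,"wx": 0,"wy": 0,"wz": 0},{"dx": -0.3,"dy": 0,"dz": 0,"wx": 0,"wy": 0,"wz": 0},{"dx": -0.2,"dy": 0,"dz": 0,"wx": 0,"wy": 0,"wz": 0},{"dx": -0.2,"dy": 0,"dz": 0,"wx": 0,"wy": 0,"wz": 0}]}}

```text
time_s: 11.95
eef_pos: [471.6, 174.6, 72.7]
ee_rot: [0.0, 0.593, 0.805, 0.0]
force: [1.1, 0.8, -0.3]
grip_width: -0.002
grip_force: 0.1
```

Call:
{"op": "step_arm", "data": {"increments": [{"dx": -0.2,"dy": 0,"dz": 0,"wx": 0,"wy": 0,"wz": 0},{"dx": -0.2,"dy": 0,"dz": 0,"wx": 0,"wy": 0,"wz": 0},{"dx": -0.2,"dy": 0,"dz": 0,"wx": 0,"wy": 0,"wz": 0}]}}

```text
time_s: 12.25
eef_pos: [475.9, 160.6, 72.6]
ee_rot: [0.0, 0.593, 0.805, 0.0]
force: [-0.1, 0.7, 0.3]
grip_width: -0.001
grip_force: 0.0
```

```bash
python3 look.py p8 -120 0 80
```

```text
cup_c [(0.87, [64.0, 0.0, 34.0]), (0.76, [-175.0, 2.0, 19.0]), (0.59, [158.0, -2.0, 51.0]), (0.55, [-44.0, 0.0, 32.0])]
cup_c_rim [(0.81, [-158.0, -5.0, 100.0])]
plate_face [(0.76, [155.0, -2.0, 50.0]), (0.39, [-174.0, -1.0, 20.0])]
t 12.45 tcp rack [-131.7    0.3   72.5] F [-0.8  0.3 -0.2]
shift [-0.47 -0.01 -0.3 ] turn [-0. -0.  0.]
```

It is tipping (rim at x = -158), with low force.

Call:
{"op": "step_arm", "data": {"increments": [{"dx": -0.2,"dy": 0,"dz": 0,"wx": 0,"wy": 0,"wz": 0},{"dx": -0.2,"dy": 0,"dz": 0,"wx": 0,"wy": 0,"wz": 0},{"dx": -0.2,"dy": 0,"dz": 0,"wx": 0,"wy": 0,"wz": 0},{"dx": 0,"dy": 0,"dz": 0,"wx": 0,"wy": 0,"wz": 0}]}}

```text
time_s: 12.85
eef_pos: [480.5, 146.0, 72.6]
ee_rot: [0.0, 0.593, 0.805, -0.0]
force: [0.8, -1.3, 0.4]
grip_width: 0.001
grip_force: 0.4
```

```bash
python3 look.py p9 -110 0 100
```

```text
cup_c [(0.86, [65.0, -0.0, 33.0]), (0.84, [-42.0, 5.0, 35.0]), (0.67, [-172.0, -4.0, 18.0])]
cup_c_rim [(0.52, [-153.0, -4.0, 96.0])]
plate_face [(0.61, [155.0, -4.0, 51.0])]
t 13.05 tcp rack [-116.6    0.5   72.7] F [ 0.1 -1.3  1.9]
shift [-0.26 -0.02 -1.09] turn [0. 0. 0.]
```

Call:
{"op": "step_arm", "data": {"increments": [{"dx": -0.2,"dy": 0,"dz": 0,"wx": 0,"wy": 0,"wz": 0},{"dx": -0.2,"dy": 0,"dz": 0,"wx": 0,"wy": 0,"wz": 0},{"dx": -0.2,"dy": 0,"dz": 0,"wx": 0,"wy": 0,"wz": 0},{"dx": 0,"dy": 0,"dz": 0,"wx": 0,"wy": 0,"wz": 0}]}}

```text
time_s: 13.45
eef_pos: [484.8, 131.7, 72.5]
ee_rot: [-0.0, 0.594, 0.805, -0.0]
force: [0.6, 0.7, -0.2]
grip_width: -0.0
grip_force: 0.0
```

```bash
python3 look.py p10 -110 0 100
```

```text
cup_c [(0.87, [-44.0, 3.0, 35.0]), (0.6, [61.0, 1.0, 34.0]), (0.46, [-177.0, -0.0, 15.0])]
cup_c_rim [(0.49, [-186.0, -4.0, 103.0])]
plate_face [(0.6, [156.0, -3.0, 46.0]), (0.5, [-174.0, 1.0, 16.0])]
t 13.65 tcp rack [-101.8    0.3   72.5] F [ 0.1  0.3 -0.2]
shift [ 0.33 -0.01 -1.1 ] turn [-0. -0.  0.]
```

View pics/p10.png

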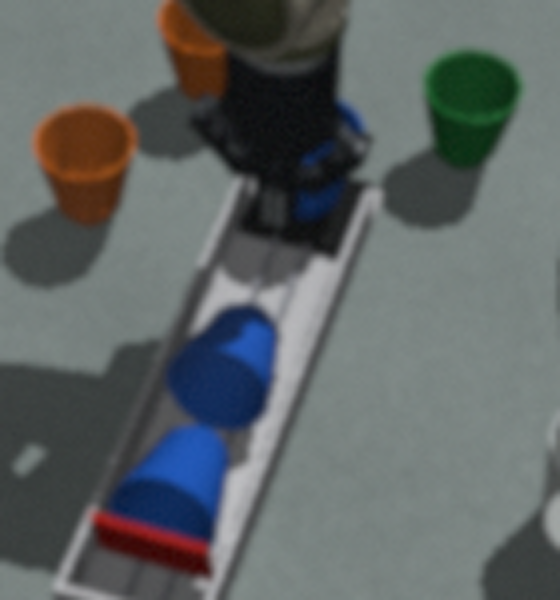

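The fingers at (275,205) slid over the dropping front rim, and the cup (partly hidden near (320,190)) stood back up. I'll repeat about 12 mm deeper and sink with the rim as it tips.

Call:
{"op": "step_arm", "data": {"increments": [{"dx": 0,"dy": 0,"dz": -1,"wx": 0,"wy": 0,"wz": 0},{"dx": 0.4,"dy": 0,"dz": -0.4,"wx": 0,"wy": 0,"wz": 0},{"dx": 0.8,"dy": 0,"dz": 0,"wx": 0,"wy": 0,"wz": 0},{"dx": 0.8,"dy": 0,"dz": 0,"wx": 0,"wy": 0,"wz": 0},{"dx": 0.8,"dy": 0,"dz": 0,"wx": 0,"wy": 0,"wz": 0}]}}

```text
time_s: 14.15
eef_pos: [463.3, 200.5, 107.6]
ee_rot: [0.0, 0.593, 0.805, 0.0]
force: [0.7, -0.2, 0.7]
grip_width: -0.001
grip_force: 0.0
```

```bash
python3 look.py p11 -170 0 75;python3 - <<'E'
from h import *
s=ctrl.sense(); q=s["ee_rot"];R=Ro.from_quat([q[1],q[2],q[3],q[0]])
w=eyes.capture("wrist")
for l in ("cup_c_rim","cup_c"):
  for d in eyes.landmark_of("wrist",l):
    v=(np.array(w["tool_from_camera"])@np.r_[d["point"],1])[:3]; print(l,round(d["p"],2),torack(R.apply(v)+s["eef_pos"]).round())
E
```

```text
cup_c [(0.89, [67.0, 0.0, 34.0]), (0.7, [-174.0, -2.0, 15.0]), (0.69, [142.0, -0.0, 50.0]), (0.68, [-43.0, 2.0, 34.0])]
cup_c_rim [(0.89, [-176.0, -3.0, 97.0])]
plate_face [(0.78, [157.0, -4.0, 49.0])]
t 14.35 tcp rack [-172.1    0.2  107.5] F [ 0.7 -0.4  0. ]
shift [-0.08 -0.01  1.3 ] turn [0.   0.   0.01]
cup_c_rim 0.88 [-284. -118.   76.]
cup_c_rim 0.84 [-130. -157.   76.]
cup_c_rim 0.79 [-172.   -1.   99.]
cup_c 0.87 [-128. -153.   -3.]
cup_c 0.82 [-178.    4.   20.]
cup_c 0.82 [-282.   99.   -7.]
cup_c 0.78 [-280. -114.    0.]
cup_c 0.63 [-53.   1.  36.]
```

Call:
{"op": "step_arm", "data": {"increments": [{"dx": 0,"dy": 0,"dz": 0.5,"wx": 0,"wy": 0,"wz": 0},{"dx": 0,"dy": 0,"dz": 0.5,"wx": 0,"wy": 0,"wz": 0},{"dx": 0,"dy": 0,"dz": 0.4,"wx": 0,"wy": 0,"wz": 0},{"dx": 0,"dy": 0,"dz": 0.2,"wx": 0,"wy": 0,"wz": 0},{"dx": 0,"dy": 0,"dz": 0.1,"wx": 0,"wy": 0,"wz": 0}]}}

```text
time_s: 15.0
eef_pos: [463.6, 199.0, 64.2]
ee_rot: [-0.0, 0.593, 0.805, -0.0]
force: [0.2, 0.9, 0.2]
grip_width: 0.002
grip_force: 0.0
```

Call:
{"op": "step_arm", "data": {"increments": [{"dx": 0,"dy": 0,"dz": 0.1,"wx": 0,"wy": 0,"wz": 0},{"dx": 0,"dy": 0,"dz": 0.1,"wx": 0,"wy": 0,"wz": 0}]}}

```text
time_s: 15.2
eef_pos: [464.1, 199.2, 60.1]
ee_rot: [0.0, 0.593, 0.805, 0.0]
force: [0.2, -0.1, 0.3]
grip_width: -0.001
grip_force: 0.0
```

Call:
{"op": "step_arm", "data": {"increments": [{"dx": -0.2,"dy": 0,"dz": 0,"wx": 0,"wy": 0,"wz": 0},{"dx": -0.2,"dy": 0,"dz": 0,"wx": 0,"wy": 0,"wz": 0},{"dx": -0.2,"dy": 0,"dz": 0,"wx": 0,"wy": 0,"wz": 0},{"dx": -0.2,"dy": 0,"dz": 0,"wx": 0,"wy": 0,"wz": 0}]}}

```text
time_s: 15.6
eef_pos: [470.1, 179.6, 60.2]
ee_rot: [0.0, 0.593, 0.805, 0.0]
force: [-0.5, 0.2, -0.6]
grip_width: -0.002
grip_force: 0.1
```

Call:
{"op": "step_arm", "data": {"increments": [{"dx": -0.2,"dy": 0,"dz": 0,"wx": 0,"wy": 0,"wz": 0},{"dx": -0.2,"dy": 0,"dz": 0.05,"wx": 0,"wy": 0,"wz": 0},{"dx": -0.2,"dy": 0,"dz": 0.05,"wx": 0,"wy": 0,"wz": 0},{"dx": -0.2,"dy": 0,"dz": 0.05,"wx": 0,"wy": 0,"wz": 0}]}}

```text
time_s: 16.0
eef_pos: [475.9, 160.5, 56.2]
ee_rot: [-0.0, 0.593, 0.805, -0.0]
force: [-1.0, 1.0, -0.1]
grip_width: -0.001
grip_force: 0.0
```

```bash
python3 look.py p12 -110 0 58
```

```text
cup_c [(0.88, [65.0, 3.0, 33.0]), (0.74, [-165.0, 5.0, 13.0]), (0.58, [-44.0, 3.0, 34.0]), (0.46, [-174.0, 1.0, 19.0])]
cup_c_rim [(0.72, [-146.0, -3.0, 97.0])]
plate_face [(0.57, [156.0, -4.0, 48.0])]
t 16.2 tcp rack [-131.6    0.3   56.2] F [-0.2 -0.4 -0.7]
shift [-0.87 -0.01 -0.07] turn [-0. -0.  0.]
```

Call:
{"op": "step_arm", "data": {"increments": [{"dx": -0.2,"dy": 0,"dz": 0.05,"wx": 0,"wy": 0,"wz": 0},{"dx": -0.2,"dy": 0,"dz": 0.05,"wx": 0,"wy": 0,"wz": 0},{"dx": -0.2,"dy": 0,"dz": 0.05,"wx": 0,"wy": 0,"wz": 0},{"dx": 0,"dy": 0,"dz": 0,"wx": 0,"wy": 0,"wz": 0}]}}

```text
time_s: 16.6
eef_pos: [480.3, 146.0, 52.4]
ee_rot: [-0.0, 0.593, 0.805, -0.0]
force: [-0.1, -0.3, 0.2]
grip_width: 0.0
grip_force: 0.0
```

```bash
python3 look.py p13 -110 0 58
python3 - <<'E'
from h import *
s=ctrl.sense(); q=s["ee_rot"];R=Ro.from_quat([q[1],q[2],q[3],q[0]])
w=eyes.capture("wrist"); cv2.imwrite("pics/w13.png",w["frame"])
for l in ("cup_c_rim","cup_c"):
  for d in eyes.landmark_of("wrist",l):
    v=torack(R.apply((np.array(w["tool_from_camera"])@np.r_[d["point"],1])[:3])+s["eef_pos"])
    if abs(v[1])<50: print(l,round(d["p"],2),v.round())
E
```

```text
cup_c [(0.87, [-44.0, 2.0, 33.0]), (0.66, [-168.0, 1.0, 25.0])]
cup_c_rim [(0.56, [-105.0, -4.0, 80.0]), (0.33, [-3.0, 3.0, 1.0])]
plate_face [(0.5, [155.0, -5.0, 49.0])]
t 16.8 tcp rack [-116.8    0.4   52.6] F [-0.8  0.   1.3]
shift [-0.27 -0.01 -0.22] turn [0. 0. 0.]
cup_c_rim 0.31 [-170.    4.   32.]
cup_c 0.89 [-169.    5.   30.]
cup_c 0.68 [-49.   3.  34.]
```

cup_c is now well past its tipping point (rim at z = 80, ahead of its base) and leans on the fingers. I'll lift them out slightly forward.

Call:
{"op": "step_arm", "data": {"increments": [{"dx": -0.2,"dy": 0,"dz": -0.3,"wx": 0,"wy": 0,"wz": 0},{"dx": -0.3,"dy": 0,"dz": -0.5,"wx": 0,"wy": 0,"wz": 0},{"dx": -0.3,"dy": 0,"dz": -1,"wx": 0,"wy": 0,"wz": 0},{"dx": 0,"dy": 0,"dz": -1,"wx": 0,"wy": 0,"wz": 0},{"dx": 0,"dy": 0,"dz": -1,"wx": 0,"wy": 0,"wz": 0}]}}

```text
time_s: 17.45
eef_pos: [486.4, 126.8, 149.7]
ee_rot: [0.0, 0.593, 0.805, 0.0]
force: [0.6, -0.1, -0.5]
grip_width: 0.003
grip_force: 0.0
```

```bash
cat > see.py <<'E'
from h import *
import sys
for cam in ("scene","top","wrist"):
  s=ctrl.sense(); q=s["ee_rot"];R=Ro.from_quat([q[1],q[2],q[3],q[0]])
  w=eyes.capture(cam)
  for l in ("cup_c_rim","cup_c","plate_face"):
    o=[]
    for d in eyes.landmark_of(cam,l):
      v=torack(R.apply((np.array(w["tool_from_camera"])@np.r_[d["point"],1])[:3])+s["eef_pos"]) if cam=="wrist" else torack(toworld(w,d["point"]))
      if abs(v[1])<50: o.append((round(d["p"],2),v.round().tolist()))
    print(cam,l,o)
plan(*map(float,sys.argv[1:]))
E
python3 see.py -235 0 110 0.2
```

```text
scene cup_c_rim [(0.94, [-83.0, -10.0, 57.0])]
scene cup_c [(0.89, [66.0, 2.0, 37.0]), (0.8, [-45.0, 4.0, 34.0]), (0.59, [-159.0, -4.0, 36.0])]
scene plate_face [(0.71, [157.0, -4.0, 48.0]), (0.42, [-5.0, 1.0, -1.0])]
top cup_c_rim []
top cup_c [(0.77, [68.0, 2.0, 38.0]), (0.65, [-41.0, 5.0, 34.0]), (0.44, [-158.0, -5.0, 32.0])]
top plate_face [(0.71, [161.0, -3.0, 49.0])]
wrist cup_c_rim [(0.68, [-160.0, -2.0, 38.0])]
wrist cup_c [(0.9, [-51.0, 4.0, 35.0]), (0.75, [-159.0, 1.0, 41.0]), (0.5, [66.0, -1.0, 31.0])]
wrist plate_face []
t 18.05 tcp rack [-96.7   0.2 147.2] F [0.4 1.1 1. ]
shift [ 5.53 -0.    1.49] turn [-0.01 -1.91  0.  ]
```

cup_c lies correctly (bottom at x = -159, z ≈ 36; rim at -83, z ≈ 57). I'll go high over it, drop behind it with the fingertips tilted forward, and push on its bottom.

Call:
{"op": "step_arm", "data": {"increments": [{"dx": 1,"dy": 0,"dz": 0,"wx": 0,"wy": 0,"wz": 0},{"dx": 1,"dy": 0,"dz": 0,"wx": 0,"wy": 0,"wz": 0},{"dx": 1,"dy": 0,"dz": 0,"wx": 0,"wy": 0,"wz": 0},{"dx": 1,"dy": 0,"dz": 0,"wx": 0,"wy": 0,"wz": 0},{"dx": 1,"dy": 0,"dz": 0,"wx": 0,"wy": 0,"wz": 0}]}}

```text
time_s: 18.55
eef_pos: [448.6, 247.9, 147.4]
ee_rot: [-0.0, 0.593, 0.805, -0.0]
force: [0.5, 0.8, 0.2]
grip_width: 0.004
grip_force: 0.0
```

Call:
{"op": "step_arm", "data": {"increments": [{"dx": 0.4,"dy": 0,"dz": 0,"wx": 0,"wy": 0,"wz": 0},{"dx": 0,"dy": 0,"dz": 0,"wx": 0,"wy": -0.95,"wz": 0},{"dx": 0,"dy": 0,"dz": 0,"wx": 0,"wy": -0.95,"wz": 0},{"dx": 0,"dy": 0,"dz": 0,"wx": 0,"wy": -0.95,"wz": 0},{"dx": 0.3,"dy": 0,"dz": 1,"wx": 0,"wy": 0,"wz": 0}]}}

```text
time_s: 19.05
eef_pos: [447.3, 257.8, 123.0]
ee_rot: [0.122, 0.586, 0.797, -0.087]
force: [0.8, -0.2, -0.1]
grip_width: -0.002
grip_force: 0.0
```

Call:
{"op": "step_arm", "data": {"increments": [{"dx": 0.3,"dy": 0,"dz": 1,"wx": 0,"wy": 0,"wz": 0},{"dx": 0.3,"dy": 0,"dz": 1,"wx": 0,"wy": 0,"wz": 0},{"dx": 0.15,"dy": 0,"dz": 0.5,"wx": 0,"wy": 0,"wz": 0}]}}

```text
time_s: 19.35
eef_pos: [445.7, 255.0, 54.2]
ee_rot: [0.119, 0.587, 0.796, -0.09]
force: [-0.1, -0.7, 0.5]
grip_width: 0.005
grip_force: 0.0
```

```bash
python3 see.py -210 0 22 0.3
python3 - <<'E'
from h import *
w=eyes.capture("wrist")["frame"]; s=eyes.capture("scene")["frame"]
cv2.imwrite("pics/p14.png",np.hstack([cv2.resize(s[80:230,210:350],(400,429),interpolation=cv2.INTER_CUBIC),cv2.resize(w[60:360,116:396],(400,429),interpolation=cv2.INTER_CUBIC)]))
E
```

```text
scene cup_c_rim [(0.93, [-85.0, -10.0, 58.0]), (0.66, [141.0, -3.0, 52.0])]
scene cup_c [(0.96, [-162.0, 0.0, 38.0]), (0.9, [-42.0, 3.0, 35.0]), (0.84, [67.0, -1.0, 33.0])]
scene plate_face [(0.73, [156.0, 0.0, 48.0])]
top cup_c_rim [(0.96, [-84.0, -6.0, 53.0])]
top cup_c [(0.66, [-43.0, 1.0, 33.0]), (0.6, [72.0, 2.0, 37.0]), (0.6, [-156.0, -4.0, 37.0])]
top plate_face [(0.43, [157.0, -3.0, 43.0])]
wrist cup_c_rim []
wrist cup_c []
wrist plate_face []
t 19.95 tcp rack [-231.1    0.4   56.6] F [ 0.   0.4 -1.2]
shift [-0.4  -0.02  1.57] turn [ 0.01 -0.02  0.  ]
```

Call:
{"op": "step_arm", "data": {"increments": [{"dx": 0.15,"dy": 0,"dz": 0.5,"wx": 0,"wy": 0,"wz": 0},{"dx": 0.15,"dy": 0,"dz": 0.4,"wx": 0,"wy": 0,"wz": 0}]}}

```text
time_s: 20.25
eef_pos: [445.9, 256.3, 31.3]
ee_rot: [0.12, 0.587, 0.796, -0.088]
force: [0.3, 0.4, 0.2]
grip_width: 0.001
grip_force: 0.0
```

Call:
{"op": "step_arm", "data": {"increments": [{"dx": 0.1,"dy": 0,"dz": 0.3,"wx": 0,"wy": 0,"wz": 0},{"dx": 0,"dy": 0,"dz": 0.1,"wx": 0,"wy": 0,"wz": 0}]}}

```text
time_s: 20.45
eef_pos: [445.7, 255.6, 20.7]
ee_rot: [0.119, 0.586, 0.796, -0.089]
force: [0.1, -0.1, 0.9]
grip_width: -0.001
grip_force: 0.0
```

Run:
```python
from h import *
plan(-190,0,24,.3)
c=eyes.capture("scene"); s=c["frame"]; w=eyes.capture("wrist")["frame"]
cv2.imwrite("pics/p15.png",np.hstack([cv2.resize(s[80:200,230:342],(400,429),interpolation=cv2.INTER_CUBIC),cv2.resize(w[60:360,116:396],(400,429),interpolation=cv2.INTER_CUBIC)]))
for z in (0,24,38): print(z,((proj(c,rackpt(-231,0,z))-[230,80])*3.57).round())
```

```text
t 20.45 tcp rack [-231.    -0.4   20.7] F [ 0.1 -0.1  0.9]
shift [-1.61  0.02  0.36] turn [-0.02 -0.01  0.01]
0 [216. 185.]
24 [217. 166.]
38 [218. 155.]
```

View pics/p15.png

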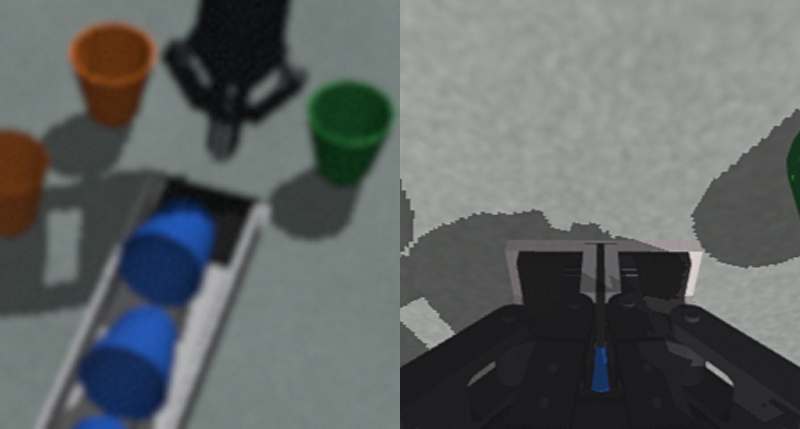

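The fingertips show at (217,157), i.e. z ≈ 36, centred behind the deck, clear of the walls and level with cup_c's bottom. I'll advance along the rack.

Call:
{"op": "step_arm", "data": {"increments": [{"dx": -0.52,"dy": 0,"dz": 0.16,"wx": 0,"wy": 0,"wz": 0},{"dx": -0.52,"dy": 0,"dz": 0.16,"wx": 0,"wy": 0,"wz": 0},{"dx": -0.52,"dy": 0,"dz": 0.16,"wx": 0,"wy": 0,"wz": 0},{"dx": -0.26,"dy": 0,"dz": 0.08,"wx": 0,"wy": 0,"wz": 0},{"dx": -0.26,"dy": 0,"dz": 0.08,"wx": 0,"wy": 0,"wz": 0}]}}

```text
time_s: 21.05
eef_pos: [462.8, 203.0, 22.4]
ee_rot: [0.12, 0.587, 0.796, -0.088]
force: [-0.2, -0.1, 0.4]
grip_width: 0.001
grip_force: 0.0
```

Call:
{"op": "step_arm", "data": {"increments": [{"dx": -0.26,"dy": 0,"dz": 0.08,"wx": 0,"wy": 0,"wz": 0},{"dx": -0.26,"dy": 0,"dz": 0.08,"wx": 0,"wy": 0,"wz": 0},{"dx": -0.26,"dy": 0,"dz": 0.08,"wx": 0,"wy": 0,"wz": 0},{"dx": -0.26,"dy": 0,"dz": 0.08,"wx": 0,"wy": 0,"wz": 0},{"dx": -0.26,"dy": 0,"dz": 0.08,"wx": 0,"wy": 0,"wz": 0}]}}

```text
time_s: 21.55
eef_pos: [472.7, 171.0, 22.2]
ee_rot: [0.12, 0.587, 0.796, -0.088]
force: [-0.2, 0.7, 0.3]
grip_width: 0.003
grip_force: 0.3
```

```bash
python3 see.py -100 0 22 0.3
```

```text
scene cup_c_rim [(0.74, [-56.0, -7.0, 54.0])]
scene cup_c [(0.73, [-43.0, 1.0, 34.0])]
scene plate_face [(0.65, [156.0, -4.0, 50.0])]
top cup_c_rim [(0.64, [-57.0, 4.0, 56.0])]
top cup_c [(0.92, [-133.0, -3.0, 35.0]), (0.87, [67.0, 0.0, 36.0]), (0.81, [-40.0, 6.0, 35.0])]
top plate_face [(0.55, [159.0, -2.0, 44.0])]
wrist cup_c_rim []
wrist cup_c []
wrist plate_face []
t 22.15 tcp rack [-142.8    0.3   22.2] F [-0.7  1.5 -1. ]
shift [-1.63 -0.01  0.51] turn [ 0.   -0.01  0.  ]
```

Call:
{"op": "step_arm", "data": {"increments": [{"dx": -0.26,"dy": 0,"dz": 0.08,"wx": 0,"wy": 0,"wz": 0},{"dx": -0.26,"dy": 0,"dz": 0.08,"wx": 0,"wy": 0,"wz": 0},{"dx": -0.26,"dy": 0,"dz": 0.08,"wx": 0,"wy": 0,"wz": 0},{"dx": -0.26,"dy": 0,"dz": 0.08,"wx": 0,"wy": 0,"wz": 0},{"dx": -0.26,"dy": 0,"dz": 0.08,"wx": 0,"wy": 0,"wz": 0}]}}

```text
time_s: 22.65
eef_pos: [482.8, 138.3, 22.2]
ee_rot: [0.12, 0.587, 0.796, -0.088]
force: [-0.9, 1.1, 1.1]
grip_width: 0.004
grip_force: 0.7
```

Call:
{"op": "step_arm", "data": {"increments": [{"dx": -0.26,"dy": 0,"dz": 0.08,"wx": 0,"wy": 0,"wz": 0},{"dx": -0.26,"dy": 0,"dz": 0.08,"wx": 0,"wy": 0,"wz": 0},{"dx": -0.26,"dy": 0,"dz": 0.08,"wx": 0,"wy": 0,"wz": 0},{"dx": -0.26,"dy": 0,"dz": 0.08,"wx": 0,"wy": 0,"wz": 0},{"dx": -0.26,"dy": 0,"dz": 0.08,"wx": 0,"wy": 0,"wz": 0}]}}

```text
time_s: 23.15
eef_pos: [492.8, 106.0, 22.2]
ee_rot: [0.12, 0.587, 0.796, -0.088]
force: [0.1, 3.0, 1.1]
grip_width: 0.002
grip_force: 0.9
```

```bash
python3 see.py -50 0 22 0.3
```

```text
scene cup_c_rim []
scene cup_c [(0.86, [-3.0, 4.0, 39.0]), (0.66, [-67.0, 2.0, 35.0]), (0.6, [68.0, -1.0, 34.0])]
scene plate_face [(0.48, [157.0, -2.0, 49.0])]
top cup_c_rim [(0.86, [10.0, -1.0, 52.0])]
top cup_c [(0.93, [71.0, 1.0, 38.0]), (0.88, [-1.0, 2.0, 38.0]), (0.56, [-66.0, -1.0, 36.0])]
top plate_face [(0.65, [158.0, -1.0, 43.0])]
wrist cup_c_rim []
wrist cup_c []
wrist plate_face []
t 23.75 tcp rack [-74.7   0.3  22.2] F [-0.9 -0.6  1.4]
shift [-0.94 -0.01  0.3 ] turn [ 0.   -0.01  0.  ]
```

Call:
{"op": "step_arm", "data": {"increments": [{"dx": -0.26,"dy": 0,"dz": 0.08,"wx": 0,"wy": 0,"wz": 0},{"dx": -0.26,"dy": 0,"dz": 0.08,"wx": 0,"wy": 0,"wz": 0},{"dx": -0.26,"dy": 0,"dz": 0.08,"wx": 0,"wy": 0,"wz": 0},{"dx": -0.26,"dy": 0,"dz": 0.08,"wx": 0,"wy": 0,"wz": 0},{"dx": -0.26,"dy": 0,"dz": 0.08,"wx": 0,"wy": 0,"wz": 0}]}}

```text
time_s: 24.25
eef_pos: [502.9, 73.4, 22.2]
ee_rot: [0.12, 0.587, 0.796, -0.088]
force: [-0.2, 3.0, 1.8]
grip_width: -0.001
grip_force: 1.6
```

Call:
{"op": "step_arm", "data": {"increments": [{"dx": -0.26,"dy": 0,"dz": 0.08,"wx": 0,"wy": 0,"wz": 0},{"dx": -0.26,"dy": 0,"dz": 0.08,"wx": 0,"wy": 0,"wz": 0},{"dx": -0.26,"dy": 0,"dz": 0.08,"wx": 0,"wy": 0,"wz": 0}]}}

```text
time_s: 24.55
eef_pos: [508.9, 53.9, 22.2]
ee_rot: [0.12, 0.587, 0.796, -0.088]
force: [-1.2, 3.5, 0.3]
grip_width: 0.001
grip_force: 1.4
```

```bash
python3 see.py 40 0 22 0.3
```

```text
scene cup_c_rim [(0.61, [61.0, -5.0, 55.0])]
scene cup_c [(0.79, [70.0, 3.0, 41.0]), (0.78, [19.0, 1.0, 42.0]), (0.76, [-10.0, -1.0, 36.0])]
scene plate_face [(0.51, [156.0, -2.0, 47.0])]
top cup_c_rim [(0.9, [65.0, 2.0, 52.0])]
top cup_c [(0.85, [74.0, 1.0, 46.0]), (0.67, [-12.0, -3.0, 34.0]), (0.6, [21.0, 3.0, 36.0])]
top plate_face [(0.7, [160.0, -3.0, 48.0])]
wrist cup_c_rim []
wrist cup_c []
wrist plate_face []
t 25.15 tcp rack [-20.3   0.3  22.2] F [ 0.2 -1.1  0.4]
shift [-2.3  -0.02  0.72] turn [ 0.   -0.01  0.  ]
```

Call:
{"op": "step_arm", "data": {"increments": [{"dx": -0.26,"dy": 0,"dz": 0.08,"wx": 0,"wy": 0,"wz": 0},{"dx": -0.26,"dy": 0,"dz": 0.08,"wx": 0,"wy": 0,"wz": 0},{"dx": -0.26,"dy": 0,"dz": 0.08,"wx": 0,"wy": 0,"wz": 0},{"dx": -0.26,"dy": 0,"dz": 0.08,"wx": 0,"wy": 0,"wz": 0}]}}

```text
time_s: 25.55
eef_pos: [517.0, 27.9, 22.2]
ee_rot: [0.12, 0.587, 0.796, -0.088]
force: [-0.9, 2.8, 1.8]
grip_width: 0.002
grip_force: 1.6
```

Call:
{"op": "step_arm", "data": {"increments": [{"dx": -0.2,"dy": 0,"dz": 0.06,"wx": 0,"wy": 0,"wz": 0},{"dx": -0.2,"dy": 0,"dz": 0.06,"wx": 0,"wy": 0,"wz": 0},{"dx": -0.2,"dy": 0,"dz": 0.06,"wx": 0,"wy": 0,"wz": 0}]}}

```text
time_s: 25.85
eef_pos: [521.4, 13.5, 22.2]
ee_rot: [0.119, 0.587, 0.796, -0.088]
force: [-1.9, 7.6, 1.9]
grip_width: 0.001
grip_force: 3.1
```

```bash
python3 see.py 52 0 22 0.3
```

```text
scene cup_c_rim [(0.55, [109.0, -1.0, 56.0])]
scene cup_c [(0.73, [29.0, 0.0, 36.0]), (0.7, [84.0, 0.0, 43.0])]
scene plate_face [(0.72, [163.0, -4.0, 48.0])]
top cup_c_rim [(0.66, [106.0, -0.0, 53.0])]
top cup_c [(0.76, [31.0, -3.0, 33.0]), (0.66, [58.0, 2.0, 42.0])]
top plate_face [(0.6, [172.0, -4.0, 48.0])]
wrist cup_c_rim []
wrist cup_c []
wrist plate_face []
t 26.45 tcp rack [22.6  0.4 22.3] F [-0.2 -0.1 -0.1]
shift [-1.12 -0.02  0.36] turn [ 0.   -0.01  0.  ]
```

Call:
{"op": "step_arm", "data": {"increments": [{"dx": -0.15,"dy": 0,"dz": 0.05,"wx": 0,"wy": 0,"wz": 0},{"dx": -0.15,"dy": 0,"dz": 0.05,"wx": 0,"wy": 0,"wz": 0},{"dx": -0.15,"dy": 0,"dz": 0.05,"wx": 0,"wy": 0,"wz": 0},{"dx": -0.15,"dy": 0,"dz": 0.05,"wx": 0,"wy": 0,"wz": 0}]}}

```text
time_s: 26.85
eef_pos: [526.1, -0.9, 22.0]
ee_rot: [0.119, 0.587, 0.796, -0.088]
force: [-2.4, 7.9, 3.7]
grip_width: -0.004
grip_force: 3.6
```

Call:
{"op": "step_arm", "data": {"increments": [{"dx": -0.08,"dy": 0,"dz": 0.02,"wx": 0,"wy": 0,"wz": 0},{"dx": -0.08,"dy": 0,"dz": 0.02,"wx": 0,"wy": 0,"wz": 0},{"dx": -0.08,"dy": 0,"dz": 0.02,"wx": 0,"wy": 0,"wz": 0}]}}

```text
time_s: 27.15
eef_pos: [527.8, -6.9, 22.2]
ee_rot: [0.119, 0.587, 0.796, -0.088]
force: [-1.4, 6.6, 2.2]
grip_width: 0.002
grip_force: 3.1
```

```bash
python3 see.py 52 0 22 0.3
```

```text
scene cup_c_rim [(0.87, [125.0, -0.0, 55.0])]
scene cup_c [(0.96, [101.0, -1.0, 42.0]), (0.91, [52.0, -1.0, 33.0]), (0.78, [74.0, 2.0, 43.0]), (0.4, [181.0, -1.0, 52.0])]
scene plate_face [(0.83, [190.0, 0.0, 46.0])]
top cup_c_rim [(0.96, [126.0, 1.0, 51.0]), (0.63, [52.0, 2.0, 33.0])]
top cup_c [(0.73, [81.0, 4.0, 42.0]), (0.64, [53.0, -1.0, 34.0])]
top plate_face [(0.68, [192.0, -1.0, 45.0])]
wrist cup_c_rim []
wrist cup_c []
wrist plate_face []
t 27.75 tcp rack [44.3  0.4 22.2] F [-1.1  5.5  2.2]
shift [-0.29 -0.02  0.1 ] turn [ 0.   -0.02  0.  ]
```

Call:
{"op": "step_arm", "data": {"increments": [{"dx": -0.04,"dy": 0,"dz": 0.012,"wx": 0,"wy": 0,"wz": 0},{"dx": -0.04,"dy": 0,"dz": 0.012,"wx": 0,"wy": 0,"wz": 0}]}}

```text
time_s: 27.95
eef_pos: [528.4, -8.8, 22.2]
ee_rot: [0.119, 0.587, 0.796, -0.088]
force: [-3.0, 11.6, 3.5]
grip_width: -0.002
grip_force: 5.6
```

Call:
{"op": "step_arm", "data": {"increments": [{"dx": -0.02,"dy": 0,"dz": 0.006,"wx": 0,"wy": 0,"wz": 0},{"dx": 0,"dy": 0,"dz": 0,"wx": 0,"wy": 0,"wz": 0}]}}

```text
time_s: 28.15
eef_pos: [528.4, -8.9, 22.1]
ee_rot: [0.119, 0.587, 0.796, -0.088]
force: [-3.1, 11.2, 3.8]
grip_width: -0.0
grip_force: 5.3
```

Call:
{"op": "step_arm", "data": {"increments": [{"dx": -0.02,"dy": 0,"dz": 0.006,"wx": 0,"wy": 0,"wz": 0},{"dx": -0.02,"dy": 0,"dz": 0.006,"wx": 0,"wy": 0,"wz": 0},{"dx": 0,"dy": 0,"dz": 0,"wx": 0,"wy": 0,"wz": 0}]}}

```text
time_s: 28.45
eef_pos: [528.5, -9.2, 22.1]
ee_rot: [0.119, 0.587, 0.796, -0.087]
force: [-4.7, 15.8, 4.9]
grip_width: 0.001
grip_force: 7.7
```

```bash
python3 see.py 52 0 22 0.3; python3 see.py 52 0 22 .3 | grep plate
```

```text
scene cup_c_rim [(0.69, [129.0, -1.0, 52.0])]
scene cup_c [(0.91, [55.0, -0.0, 34.0]), (0.8, [78.0, 2.0, 43.0]), (0.65, [101.0, 1.0, 43.0])]
scene plate_face [(0.25, [57.0, -2.0, 35.0])]
top cup_c_rim [(0.73, [131.0, -0.0, 53.0]), (0.56, [1.0, 3.0, 0.0])]
top cup_c [(0.77, [55.0, -3.0, 35.0])]
top plate_face [(0.67, [193.0, -1.0, 46.0])]
wrist cup_c_rim []
wrist cup_c []
wrist plate_face []
t 29.05 tcp rack [46.4  0.4 22.1] F [-4.  15.4  5.4]
shift [-0.21 -0.01  0.07] turn [ 0.   -0.04  0.  ]
scene plate_face [(0.62, [187.0, -1.0, 50.0])]
top plate_face []
wrist plate_face []
```

The force climbs with no more travel, so the stack is hard against the stop at 17 N. I'll retreat straight back, then up.

Call:
{"op": "step_arm", "data": {"increments": [{"dx": 0.1,"dy": 0,"dz": -0.03,"wx": 0,"wy": 0,"wz": 0},{"dx": 0.26,"dy": 0,"dz": -0.08,"wx": 0,"wy": 0,"wz": 0},{"dx": 0.52,"dy": 0,"dz": -0.16,"wx": 0,"wy": 0,"wz": 0},{"dx": 0.78,"dy": 0,"dz": -0.24,"wx": 0,"wy": 0,"wz": 0},{"dx": 0.78,"dy": 0,"dz": -0.24,"wx": 0,"wy": 0,"wz": 0}]}}

```text
time_s: 30.15
eef_pos: [509.7, 51.0, 22.3]
ee_rot: [0.12, 0.587, 0.796, -0.088]
force: [0.0, -0.6, -0.1]
grip_width: 0.001
grip_force: 0.0
```

Call:
{"op": "step_arm", "data": {"increments": [{"dx": -0.15,"dy": 0,"dz": -0.5,"wx": 0,"wy": 0,"wz": 0},{"dx": -0.3,"dy": 0,"dz": -1,"wx": 0,"wy": 0,"wz": 0},{"dx": -0.3,"dy": 0,"dz": -1,"wx": 0,"wy": 0,"wz": 0},{"dx": 0,"dy": 0,"dz": -1,"wx": 0,"wy": 0,"wz": 0},{"dx": 0,"dy": 0,"dz": -1,"wx": 0,"wy": 0,"wz": 0}]}}

```text
time_s: 30.65
eef_pos: [505.7, 64.3, 137.2]
ee_rot: [0.12, 0.587, 0.796, -0.088]
force: [0.0, -0.3, 0.5]
grip_width: 0.001
grip_force: 0.0
```

```bash
for i in 1 2 3; do python3 see.py 52 0 22 0.3|grep -v " \[\]"; done
```

```text
scene cup_c_rim [(0.57, [128.0, -3.0, 54.0]), (0.43, [105.0, -1.0, 42.0])]
scene cup_c [(0.79, [52.0, 0.0, 33.0]), (0.67, [101.0, 3.0, 45.0])]
scene plate_face [(0.55, [189.0, -3.0, 49.0])]
top cup_c_rim [(0.8, [128.0, -0.0, 53.0])]
top cup_c [(0.65, [83.0, 4.0, 42.0]), (0.57, [53.0, -0.0, 35.0])]
top plate_face [(0.61, [194.0, 1.0, 45.0]), (0.61, [2.0, 3.0, -0.0])]
wrist cup_c [(0.93, [52.0, 1.0, 42.0])]
t 31.25 tcp rack [-30.6   0.2 134.9] F [ 0.4  0.1 -0.5]
shift [-1.83 -0.01  5.29] turn [-0.01 -0.02  0.  ]
scene cup_c_rim [(0.55, [127.0, -1.0, 55.0])]
scene cup_c [(0.61, [103.0, 2.0, 44.0]), (0.6, [78.0, 3.0, 41.0]), (0.42, [189.0, 1.0, 49.0])]
scene plate_face [(0.81, [191.0, -4.0, 46.0])]
top cup_c_rim [(0.89, [127.0, 0.0, 54.0])]
top cup_c [(0.51, [82.0, 4.0, 39.0]), (0.36, [126.0, 2.0, 54.0])]
top plate_face [(0.49, [191.0, -0.0, 46.0])]
wrist cup_c [(0.61, [51.0, 2.0, 39.0])]
t 31.85 tcp rack [-30.7   0.4 135.3] F [ 0.  -0.   0.5]
shift [-1.83 -0.02  5.31] turn [ 0.   -0.01  0.  ]
scene cup_c_rim [(0.56, [127.0, -2.0, 54.0])]
scene cup_c [(0.97, [105.0, 3.0, 45.0]), (0.84, [76.0, 1.0, 39.0]), (0.71, [52.0, 4.0, 33.0])]
scene plate_face [(0.52, [189.0, -4.0, 47.0]), (0.42, [-168.0, 4.0, 15.0])]
top cup_c_rim [(0.68, [129.0, 1.0, 52.0]), (0.25, [81.0, 1.0, 43.0])]
top cup_c [(0.85, [52.0, -1.0, 34.0]), (0.62, [81.0, 3.0, 39.0])]
top plate_face [(0.42, [194.0, -2.0, 45.0])]
wrist cup_c [(0.87, [51.0, 4.0, 37.0])]
t 32.45 tcp rack [-30.7   0.3 135.3] F [-0.6  0.3  0.6]
shift [-1.83 -0.01  5.3 ] turn [ 0.   -0.02  0.  ]
```

```bash
python3 -c "
from rig import finish_job
print(finish_job())"
```

```text
the job is handed in; nothing more can be done
None
```

I handed the job in with the three cups measured as nested about 26 mm apart and the red end plate at its stop, but an early jam on cup_c's rim read about 51 N at the wrist, so the 30 N cup limit may have been broken; no verdict was returned (final push 17 N).

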